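Send the red-lidded sauce pot round the serving track

ROBOT

A 7-joint arm with a two-finger parallel gripper is mounted at the origin on the work surface. World frame = base frame: x ahead of the robot, y to its left, z up, the work surface at z = 0. Lengths are in mm, angles in rad, forces in N, time in s.
With the tool pointing down it reaches from about 400 to 925 mm from the base axis. Payload 5.6 kg.
Tool frame: the origin (TCP) lies where the fingers leave the gripper's body, on its centre line; the fingertips stand 73 mm ahead of it and the grasp point (between the pads) lies 54 mm ahead of it; z points along the fingers, y is the line along which they close (so a half turn about z gives the same grasp; the last joint's range is limited). The gripper opens to 85 mm and grips with 20 to 120 N. Pads are 22 mm wide; open, the fingers measure 114 mm over their backs; the gripper's body (76 mm by 85 mm) begins 54 mm behind the grasp point. The pads swing forward as they close: fully open they stand 13 mm farther back than shut.
Start: joints at [1.164, 0.468, -0.012, 1.603, 0.006, 1.071, -0.056], TCP at [231.25, -607.478, 303.89] pointing down, gripper open.
Joint ranges: [-2.53, 2.53], [-0.31, 2.02], [-1.57, 1.55], [0.28, 2.44], [-1.29, 4.43], [0.15, 1.84], [-2.92, 2.92]. Speed limits (rad/s): [2.57, 2.57, 3.14, 3.14, 3.14, 3.14, 3.14].

INTERFACE

Orientations are given as a rotation vector (axis times angle).
In Python, from rig import env gives the robot as it stands.
- The arm moves only by the tool drive_tool, never from a script. Its argument "commands" is a list of rows, each a list of 7 numbers: the closure in counts, from 0 (fully open) to 255 (shut), then the shift along the tool's x, y, z in units of 0.2 m (1.0 is 0.2 m), then the turn, a rotation vector about the tool's x, y, z in units of 45 degrees (1.0 is 45 degrees). A call has 1 to 5 rows; each row is the pose to reach, as a shift and turn from the pose commanded when the call began, along the tool's axes at that moment; what a row does not reach only later rows make up. A row lasts 1/12 s, in which the tool goes at most 41.7 mm and 7.16 degrees, less where a joint would pass 70% of its speed; a pose out of reach is approached as far as the arm can. A call with a number of a shift or a turn outside -1 to 1 is refused whole. A call with a gripper value outside its range is refused whole. The fingers move at their own pace and stop on an object; "force" is the grip in N (left out, the last holds). Time passes only in rows, so rows that repeat a pose let the fingers close. It gives the time, the measured TCP pose, the force, the opening and the grip force at its end, in the units of the state.
- env.read_state(): the state, without advancing time (a new reading comes with each control period).
- env.snapshot(name): name is "side" or "top"; returns the picture (480x640x3 uint8, red, green, blue); there is no depth.
- env.get_calibration(name): a dict with "fx", "fy", "cx", "cy" (pixels), "R" (3x3) and "t" (3): a world point X has camera coordinates R X + t. Camera axes: x right, y down, z forward; pixel columns grow to the right and rows downward; lengths in mm; the calibration is good to about 2 mm. A picture is of the moment at which its call begins. get_calibration takes no time and is no camera call.
- env.close_job(): hands the job in; it is judged then, once.
The state is a dict: "t": time; "joint_pos": joint angles; "qd": joint speeds; "tau": joint torques, N m; "ee_pos": TCP position; "orientation": TCP orientation; "contact_force": force on the tool from outside, world axes, zero at the start; "wrist_torque": the same for the moment, N m; "grip_width": opening from 0.0 (shut) to 1.0 (fully open); "grasp_force": force on a finger pad.
Only numpy, scipy, OpenCV 4.12 (cv2) and the standard library are available. Lean on these libraries where they do the work, as an engineer would, in place of code of your own. Each camera call takes 0.05 s, during which the arm holds its last target. There are 200 camera calls.

TASK

Set the red-lidded sauce pot into the round seat of the white carrier, then use the carrier's handle to slide it, pot and all, along the steel-railed track, round the corner and fully home against the rubber-tipped screw of the red end stop. Keep the carrier flat on the track and never force it against the rails or the stop; press it lightly against the stop for a moment so that it is surely home, then let go. Leave the green-lidded pot, the sauce bottle and the teacup alone.

Things in the scene. Friction and masses are not known exactly. Their poses are not given: they have to be found in the camera images.
- track: Fixed L-shaped track. Origin on the table at the bend's centre, z up. Channel centre line in its frame, mm: along x=-110 in +y from y=-210 to 0 (entry leg); quarter circle of radius 110 about the origin to (0,110); along y=110 in +x to x=185 (exit leg). Channel floor 6 mm above the table; 56 mm wide between steel rails 8 mm thick, tops 26 mm above the table. Place and yaw vary.
- stop: Fixed red end stop, clamped across the exit leg at a varying place. Origin on the channel floor under its near face; x = the carrier's direction of travel there. Block 14 mm thick, 34 mm high, bar on top 84 mm wide, 34 to 40 mm up. A rubber-tipped adjusting screw (12 mm across, 19 mm above the floor) sticks out of the face towards the carrier by 2 to 22 mm, fixed but NOT measured: feel for it.
- stop_face (a point): centre of the stop block's near face, 19 mm above the channel floor, on the axis of the adjusting screw; the screw's rubber tip, where the carrier's nose must end up, lies an unmeasured 2 to 22 mm before this point
- carrier: Loose white carrier in the entry leg, 0.44-0.71 kg, slides easily (friction about 0.2). Origin on its underside midway between two round feet, radius 26, height 26 mm, centred at x = +22 and -22 mm: 96 mm long, 52 wide, 2 mm of play to each rail. x points forward (direction of travel), z up. Pot seat on top, handle at the tail. It turns with the bend.
- carrier_seat (a point): centre of the floor of the round pot seat, 8 mm ahead of the carrier's origin and 30 mm above its underside; the seat's wall is about 60 mm across inside and stands 6 mm above the seat floor (66 mm across outside)
- carrier_handle (a point): point to grip on the carrier's handle, an upright round wooden post 16 mm in diameter with an orange 17 mm cap; 39 mm behind the carrier's origin, 60 mm above its underside; post and cap end 78 mm above the underside. A pinch on it lets the carrier turn about the post. Pushed up here with more than about 6 N against the stop, its tail starts to lift.
- carrier_nose (a point): foremost point of the carrier, 48 mm ahead of its origin, 19 mm above its underside
- pot_red: Loose round white sauce pot with a red lid, about 0.14 kg. Origin at the centre of its underside. Body 48 mm across up to 36 mm high, lid 50 mm across to 45 mm, knob 16 mm across to 57 mm high. Starts upright on the table; it and the green-lidded pot may change places.
- pot_green: Bystander: the same pot with a green lid
- sauce_bottle: Bystander: amber bottle, 52 mm across, 150 mm high, origin at the centre of its underside
- teacup: Bystander: blue cup without handle, 68 mm across, 65 mm high, origin at the centre of its underside

How it is judged (in metres and radians):
On the way, in this order (a step that is already met when the one before it is completed fails the run):
1. the red-lidded pot stands in the carrier's seat, let go, with the carrier still on the entry leg (horizontal distance between pot_red and carrier_seat below 0.01 m and z of pot_red in the frame of carrier between 0.026 and 0.034 m and angle between pot_red's own z axis and vertical below 0.15 rad and contact force between the fingers and pot_red below 0.1 N and y of carrier in the frame of track below -0.03 m), for 0.2 s.
2. the carrier, with the pot in its seat, is in the bend (horizontal distance between pot_red and carrier_seat below 0.01 m and z of pot_red in the frame of carrier between 0.026 and 0.034 m and angle between pot_red's own z axis and vertical below 0.15 rad and x of carrier in the frame of track below -0.05 m and y of carrier in the frame of track above 0.05 m).
3. the carrier is pressed lightly (3 to 15 N) against the stop's screw (contact force between carrier and stop above 3 N), for 0.2 s.
At the end, for the whole second after the job is handed in: The carrier stands on the track at the stop, where it was pressed home on the screw's tip (its nose before the stop's face and within 24.5 mm of it), pointing along the exit leg, with the red-lidded pot upright in its seat (within 10 mm of the seat's centre), all at rest and let go (horizontal distance between pot_red and carrier_seat below 0.01 m and z of pot_red in the frame of carrier between 0.026 and 0.034 m and angle between pot_red's own z axis and vertical below 0.15 rad and distance between carrier_nose and stop_face below 0.0245 m and x of carrier_nose in the frame of stop below 0 m and z of carrier in the frame of track below 0.009 m and angle between the x axis of carrier and the x axis of stop, either way round below 0.12 rad and linear speed of each of carrier, pot_red below 0.01 m/s); the robot touches nothing.
It fails at once if the carrier is forced against the rails or floor of the track (over 35 N, weight included) (contact force between carrier and track above 35 N).
It fails at once if the carrier is rammed against the stop or its screw (over 15 N) (contact force between carrier and stop above 15 N).
It fails at once if the carrier is lifted (over 8 mm) or tipped (over 0.05 rad) off the track (z of carrier in the frame of track above 0.014 m or angle between carrier's own z axis and vertical above 0.05 rad).
It fails at once if the red-lidded pot is tipped over (angle between pot_red's own z axis and vertical above 0.6 rad).
It fails at once if a bystander (green-lidded pot, bottle or teacup) is moved over 15 mm or knocked over (distance of any of pot_green, sauce_bottle, teacup from where it was at the start of the episode above 0.015 m or angle between any of pot_green, sauce_bottle, teacup's own z axis and vertical above 0.3 rad).
It also fails if it takes over 72 s, if anything falls off the work surface, if the arm or the gripper's body presses on something with over 40 N, if the wrist force passes 120 N, or if a joint passes its speed limit or range.

## Working session

There is one attempt and no reset: what is moved stays moved. The work goes in short steps, Python scripts to look and compute and a tool call to move; the robot and the scene stay as the last step left them, time stands still between calls to the robot, and variables do not carry over. Pictures are saved under pics/ and viewed, at most 10 in all, crops included, and the job is handed in when it is done.

Besides the shell and the picture viewer there is one more tool, called after "Request:" in YAML: its name, and indented under it one key for each argument. drive_tool: Moves the arm, as the interface text tells. Shifts and turns lie within -1 to 1; 1 stands for 0.2 m of shift or 45 degrees of turn. Its arguments: {"type":"object","properties":{"commands":{"type":"array","items":{"type":"array","items":{"type":"number"}}},"force":{"type":"number"}},"required":["commands"]}

```bash
ls; mkdir -p pics; python3 - <<'E'
from rig import env
import cv2
print(env.read_state())
for n in("side","top"):
    cv2.imwrite(f"pics/{n}0.png",env.snapshot(n)[...,::-1])
    print(n,env.get_calibration(n))
E
```

```text
pics
{'t': 0.0, 'joint_pos': array([ 1.16402544,  0.4684126 , -0.01161063,  1.60365855,  0.00598013,
        1.07138534, -0.05627673]), 'qd': array([ 0.00149174,  0.00176949, -0.00139786, -0.00028121, -0.00061535,
       -0.00099509, -0.00054254]), 'tau': array([-7.22823788e-04, -5.32382369e+01,  2.12023733e-02, -2.51298040e+01,
        1.13546892e-02,  7.88791396e-03,  3.76721033e-06]), 'ee_pos': array([ 231.06506234, -607.0700248 ,  302.90075976]), 'orientation': array([-3.08803476e+00, -5.67876645e-01,  6.81563537e-04]), 'contact_force': array([-0.27287086,  0.56556527, -0.13272475]), 'wrist_torque': array([-0.0139274 , -0.01179384,  0.00359115]), 'grasp_force': 0.0, 'grip_width': 1.0004937422679498}
side {'fx': 516.2023723240333, 'fy': 516.2023723240333, 'cx': 330.7686783625185, 'cy': 231.94001535790227, 'R': array([[-0.99407623, -0.1071264 ,  0.01834086],
       [-0.06782162,  0.47956198, -0.87488315],
       [ 0.0849275 , -0.87094445, -0.48398665]]), 't': array([560.68543386, 107.24967517, 822.42499691])}
top {'fx': 526.3792440378767, 'fy': 526.3792440378767, 'cx': 316.19938630881995, 'cy': 228.62048070462643, 'R': array([[-0.01516361, -0.99988427, -0.00123273],
       [-0.98840735,  0.01517581, -0.15106487],
       [ 0.1510661 , -0.00107225, -0.98852308]]), 't': array([ 52.59825684, 583.39147732, 840.09690088])}
```

View pics/top0.png

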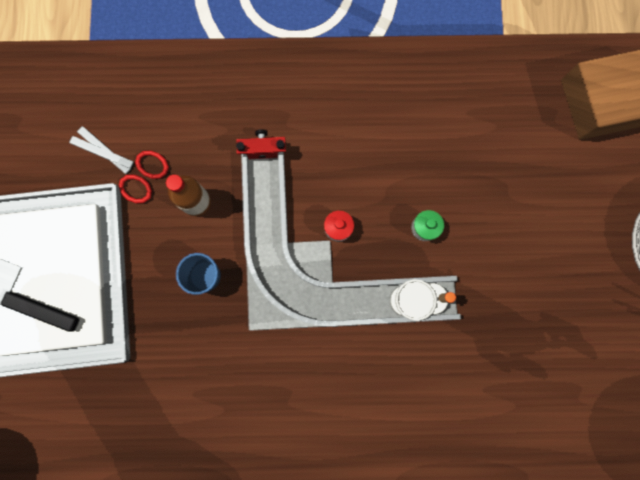

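View pics/side0.png

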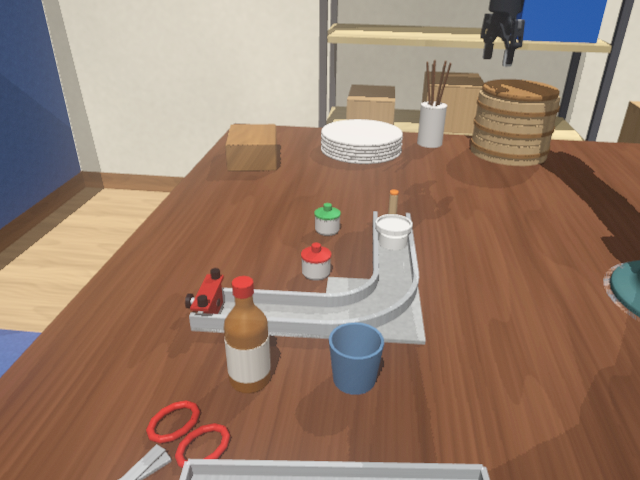

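Top view: the entry leg runs left from the carrier (seat about (414,300), cap (450,297)). The bend is at lower left and the exit leg runs up to the red stop at about (262,148). The red pot is at (339,225), green pot (428,225), bottle (188,195) and cup (198,273). I'll enlarge it next.

```bash
cat > h.py <<'E'
import numpy as np, cv2
from rig import env
def ray(n,u,v,z):
    c=env.get_calibration(n);R=c["R"];t=c["t"]
    d=R.T@np.array([(u-c["cx"])/c["fx"],(v-c["cy"])/c["fy"],1]);o=-R.T@t
    return o+d*(z-o[2])/d[2]
def proj(n,X):
    c=env.get_calibration(n);p=c["R"]@np.asarray(X,float)+c["t"]
    return np.array([c["fx"]*p[0]/p[2]+c["cx"],c["fy"]*p[1]/p[2]+c["cy"]])
def cents(img,lo,hi,amin=15):
    m=cv2.inRange(cv2.cvtColor(img,cv2.COLOR_RGB2HSV),lo,hi)
    n,_,s,c=cv2.connectedComponentsWithStats(m)
    return [(c[i].round(1).tolist(),s[i].tolist()) for i in range(1,n) if s[i][4]>=amin]
E
python3 - <<'E'
from h import *
im=cv2.imread("pics/top0.png")
cv2.imwrite("pics/topc.png",cv2.resize(im[130:330,230:470],None,fx=3,fy=3,interpolation=cv2.INTER_CUBIC))
r=im[...,::-1].copy()
print("red",cents(r[:,230:470],(0,180,60),(5,255,255)));print("or",cents(r[250:340,400:480],(6,170,100),(18,255,255),8));print("white",cents(r[260:340,380:480],(0,0,195),(180,40,255)))
E
```

```text
red [([30.5, 145.6], [6, 137, 51, 19, 664]), ([109.4, 224.0], [94, 210, 31, 30, 675])]
or [([50.0, 47.2], [45, 43, 11, 10, 90])]
white [([37.0, 39.3], [11, 19, 56, 42, 1598]), ([1.9, 60.9], [0, 59, 6, 4, 16])]
```

View pics/topc.png

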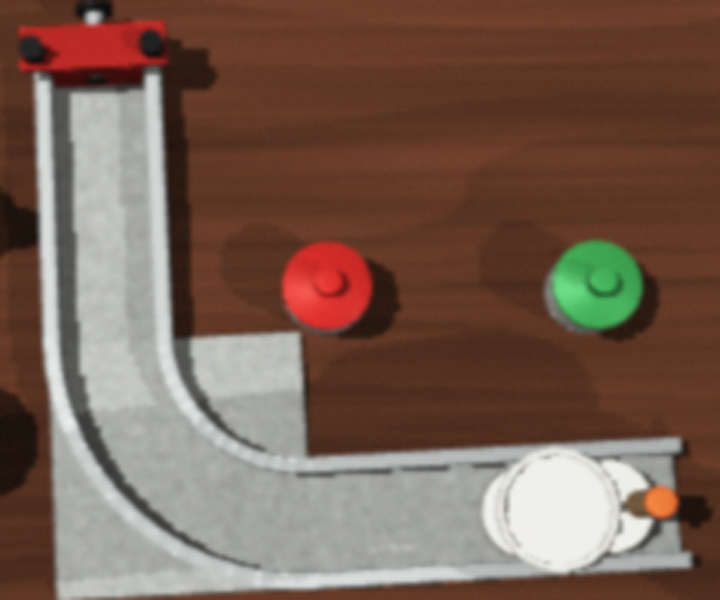

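The crop shows the rails clearly, so I'll fit the track pose to rail-top points. Entry inner rail: (680,445) to (310,465); outer: (690,560) to (300,579). Exit outer: (42,80) to (50,350); inner: (153,80) to (165,335).

```bash
python3 - <<'E'
from h import *
from scipy.optimize import least_squares
W=lambda a,b,z:ray("top",230+(a-1)/3,130+(b-1)/3,z)
pts=[(682,445,'x',-78),(310,465,'x',-78),(500,455,'x',-78),(692,561,'x',-142),(300,579,'x',-142),(500,570,'x',-142),
(153,80,'y',78),(163,320,'y',78),(42,80,'y',142),(48,320,'y',142),(682,445,'y',-210),(692,561,'y',-210)]
P=np.array([W(a,b,26)[:2] for a,b,*_ in pts])
def f(p):
    c,s=np.cos(p[2]),np.sin(p[2]);L=(P-p[:2])@np.array([[c,-s],[s,c]])
    return [L[i][0 if k=='x' else 1]-v for i,(_,_,k,v) in enumerate(pts)]
s=least_squares(f,[P[:,0].mean(),P[:,1].mean(),0]);T=s.x
print("track",T,np.round(s.fun,1))
c_,s_=np.cos(T[2]),np.sin(T[2])
loc=lambda X:((X[:2]-T[:2])@np.array([[c_,-s_],[s_,c_]])).round(1)
pot=W(327,285,45);print("pot lid(crop)",pot,loc(pot)); knob=W(330,281,57);print("knob",knob)
g=W(597,285,45);print("green",g,"knob",W(605,280,57))
cap=W(661,502,84);print("cap",cap,loc(cap))
seat=W(558,510,42);print("seat rim",seat,loc(seat))
d=seat-cap;print("dist",np.hypot(*d[:2]),"yaw",np.degrees(np.arctan2(d[1],d[0])), np.degrees(T[2])+90)
for z,uv in((46,(20,68)),(46,(168,68)),(40,(92,84))):
    X=W(*uv,z);print("stop",z,X,loc(X))
S=lambda u,v,z:ray("side",u,v,z)
print("side pot knob",S(316,247,57),"cap",S(394,191.5,84))
from scipy.spatial.transform import Rotation as R
o=env.read_state()["orientation"];print(R.from_rotvec(o).as_matrix().round(3))
np.save("T.npy",T)
E
```

```text
track [5.68882181e+02 2.07298579e+01 3.78350767e-02] [-0.1 -0.2 -0.3 -0.6  1.1  0.1 -0.4 -0.   0.4  1.5 -1.  -0.5]
pot lid(crop) [590.16940979   5.83035129  45.        ] [ 20.7 -15.7]
knob [590.46468404   4.65690544  57.        ]
green [ 587.8462053  -145.38759155   45.        ] knob [ 588.68924736 -147.33038653   57.        ]
cap [ 466.08569635 -164.97210274   84.        ] [-109.7 -181.7]
seat rim [ 463.36738513 -118.64850581   42.        ] [-110.7 -135.3]
dist 46.40328488887021 yaw 93.35831776883892 92.16779021480289
stop 46 [718.34443553 178.67172805  46.        ] [155.3 152.2]
stop 46 [717.02933325  94.04923482  46.        ] [150.8  67.7]
stop 40 [710.02634166 138.13171115  40.        ] [145.5 112. ]
side pot knob [587.52007552  14.07998713  57.        ] cap [ 464.45554278 -161.90005862   84.        ]
[[ 0.935  0.356 -0.001]
 [ 0.356 -0.935  0.001]
 [-0.    -0.002 -1.   ]]
```

```bash
cat > plan.py <<'E'
# keeps the commanded pose (x,y,z,yaw of tool y, deg); prints calls of <=5 rows
import json,os,numpy as np
C=json.load(open("cmd.json")) if os.path.exists("cmd.json") else [231.25,-607.478,303.89,-69.2]
def M(y):
    y=np.radians(y);return np.array([[-np.sin(y),np.cos(y),0],[np.cos(y),np.sin(y),0],[0,0,-1]])
def plan(way,save=True):
    """way: list of (x,y,z,yaw,closure,n) straight legs of n rows"""
    global C
    C=np.array(C,float);rows=[];p=C
    for *q,c,n in way:
        q=np.array(q,float);rows+=[(p+(q-p)*k/n,c) for k in range(1,n+1)];p=q
    for i in range(0,len(rows),5):
        R=M(C[3]);Rinv=R.T;out=[]
        for q,c in rows[i:i+5]:
            d=(Rinv@(q[:3]-C[:3])/200).round(3);w=round(-(q[3]-C[3])/45,3)
            out.append([c,*(d+0.0).tolist(),0,0,w])
        print(out);C=np.r_[C[:3]+R@d*200,C[3]-w*45]
    print("end",C.round(2))
    if save: json.dump(C.tolist(),open("cmd.json","w"))
def track(s,lead=0):
    """centre line pose: s arc length from y=0 of the entry leg; returns x,y,heading(deg) in world"""
    T=np.load("T.npy");a=110*np.pi/2
    if s<0:x,y,h=-110,s,90
    elif s<a:t=s/110;x,y,h=-110*np.cos(t),110*np.sin(t),90-np.degrees(t)
    else:x,y,h=s-a,110,0
    c,n=np.cos(T[2]),np.sin(T[2]);return T[0]+c*x-n*y,T[1]+n*x+c*y,h+np.degrees(T[2])
E
python3 - <<'E'
from plan import *
plan([(410,-300,290,-33,0,9),(590.3,5.3,180,2.2,0,10),(590.3,5.3,110,2.2,0,3),(590.3,5.3,110,2.2,0,3)])
E
```

```text
[[0, 0.153, -0.124, 0.008, 0, 0, np.float64(-0.089)], [0, 0.307, -0.249, 0.015, 0, 0, np.float64(-0.179)], [0, 0.46, -0.373, 0.023, 0, 0, np.float64(-0.268)], [0, 0.614, -0.498, 0.031, 0, 0, np.float64(-0.358)], [0, 0.767, -0.622, 0.039, 0, 0, np.float64(-0.447)]]
[[0, 0.187, -0.064, 0.007, 0, 0, np.float64(-0.089)], [0, 0.374, -0.128, 0.015, 0, 0, np.float64(-0.179)], [0, 0.561, -0.192, 0.023, 0, 0, np.float64(-0.268)], [0, 0.748, -0.256, 0.03, 0, 0, np.float64(-0.357)], [0, 0.916, -0.312, 0.085, 0, 0, np.float64(-0.436)]]
[[0, 0.178, 0.003, 0.055, 0, 0, np.float64(-0.078)], [0, 0.355, 0.006, 0.11, 0, 0, np.float64(-0.156)], [0, 0.532, 0.01, 0.165, 0, 0, np.float64(-0.234)], [0, 0.709, 0.013, 0.22, 0, 0, np.float64(-0.313)], [0, 0.887, 0.017, 0.275, 0, 0, np.float64(-0.391)]]
[[0, 0.168, 0.056, 0.055, 0, 0, np.float64(-0.078)], [0, 0.336, 0.113, 0.11, 0, 0, np.float64(-0.156)], [0, 0.504, 0.17, 0.165, 0, 0, np.float64(-0.234)], [0, 0.671, 0.227, 0.22, 0, 0, np.float64(-0.313)], [0, 0.671, 0.227, 0.337, 0, 0, np.float64(-0.313)]]
[[0, 0.0, 0.0, 0.117, 0, 0, np.float64(0.0)], [0, 0.0, 0.0, 0.233, 0, 0, np.float64(0.0)], [0, 0.0, 0.0, 0.233, 0, 0, np.float64(0.0)], [0, 0.0, 0.0, 0.233, 0, 0, np.float64(0.0)], [0, 0.0, 0.0, 0.233, 0, 0, np.float64(0.0)]]
end [590.3    5.2  110.09   2.22]
```

Request:
drive_tool:
  commands:
    - [0, 0.153, -0.124, 0.008, 0, 0, -0.089]
    - [0, 0.307, -0.249, 0.015, 0, 0, -0.179]
    - [0, 0.46, -0.373, 0.023, 0, 0, -0.268]
    - [0, 0.614, -0.498, 0.031, 0, 0, -0.358]
    - [0, 0.767, -0.622, 0.039, 0, 0, -0.447]

```text
t: 0.52
ee_pos: [330.8, -434.7, 295.7]
orientation: [-2.941, -1.104, 0.0]
contact_force: [1.4, -1.0, 0.3]
grip_width: 0.999
grasp_force: 0.0
```

Request:
drive_tool:
  commands:
    - [0, 0.187, -0.064, 0.007, 0, 0, -0.089]
    - [0, 0.374, -0.128, 0.015, 0, 0, -0.179]
    - [0, 0.561, -0.192, 0.023, 0, 0, -0.268]
    - [0, 0.748, -0.256, 0.03, 0, 0, -0.357]
    - [0, 0.916, -0.312, 0.085, 0, 0, -0.436]

```text
t: 0.93
ee_pos: [429.4, -267.4, 280.3]
orientation: [2.707, 1.589, 0.002]
contact_force: [0.9, -1.1, 0.2]
grip_width: 1.0
grasp_force: 0.0
```

Request:
drive_tool:
  commands:
    - [0, 0.178, 0.003, 0.055, 0, 0, -0.078]
    - [0, 0.355, 0.006, 0.11, 0, 0, -0.156]
    - [0, 0.532, 0.01, 0.165, 0, 0, -0.234]
    - [0, 0.709, 0.013, 0.22, 0, 0, -0.313]
    - [0, 0.887, 0.017, 0.275, 0, 0, -0.391]

```text
t: 1.35
ee_pos: [518.3, -115.1, 223.4]
orientation: [-2.436, -1.984, 0.001]
contact_force: [0.6, -0.6, 0.4]
grip_width: 0.998
grasp_force: 0.0
```

Request:
drive_tool:
  commands:
    - [0, 0.168, 0.056, 0.055, 0, 0, -0.078]
    - [0, 0.336, 0.113, 0.11, 0, 0, -0.156]
    - [0, 0.504, 0.17, 0.165, 0, 0, -0.234]
    - [0, 0.671, 0.227, 0.22, 0, 0, -0.313]
    - [0, 0.671, 0.227, 0.22, 0, 0, -0.313]

```text
t: 1.77
ee_pos: [591.0, 13.6, 178.1]
orientation: [-2.161, -2.274, -0.006]
contact_force: [0.2, 0.9, 0.4]
grip_width: 1.001
grasp_force: 0.0
```

Request:
drive_tool:
  commands:
    - [0, 0, 0, 0, 0, 0, 0]
    - [0, 0, 0, 0, 0, 0, 0]
    - [0, 0, 0, 0, 0, 0, 0]

```text
t: 2.02
ee_pos: [589.5, 3.7, 180.1]
orientation: [2.18, 2.262, -0.002]
contact_force: [0.3, -0.1, 0.7]
grip_width: 0.997
grasp_force: 0.0
```

```bash
sed -i 's/round(-(q\[3\]-C\[3\])\/45,3)/float(round(-(q[3]-C[3])\/45,3))/' plan.py; python3 - <<'E'
from h import *
from scipy.spatial.transform import Rotation as R
s=env.read_state();m=R.from_rotvec(s["orientation"]).as_matrix();print(s["ee_pos"],np.degrees(np.arctan2(m[1,1],m[0,1])),m[:,2].round(4))
E
```

```text
[589.49041428   3.73306837 180.055613  ] 2.1169090471267413 [-5.0e-04 -1.2e-03 -1.0e+00]
```

```bash
python3 - <<'E'
import json; json.dump([590.3,5.2,180,2.2],open("cmd.json","w"))
from plan import *
plan([(590.3,5.2,88,2.2,0,5),(590.3,5.2,88,2.2,0,2)])
E
```

```text
[[0, 0.0, 0.0, 0.092, 0, 0, -0.0], [0, 0.0, 0.0, 0.184, 0, 0, -0.0], [0, 0.0, 0.0, 0.276, 0, 0, -0.0], [0, 0.0, 0.0, 0.368, 0, 0, -0.0], [0, 0.0, 0.0, 0.46, 0, 0, -0.0]]
[[0, 0.0, 0.0, 0.0, 0, 0, -0.0], [0, 0.0, 0.0, 0.0, 0, 0, -0.0]]
end [590.3   5.2  88.    2.2]
```

Request:
drive_tool:
  commands:
    - [0, 0, 0, 0.1, 0, 0, 0]
    - [0, 0, 0, 0.2, 0, 0, 0]
    - [0, 0, 0, 0.3, 0, 0, 0]
    - [0, 0, 0, 0.4, 0, 0, 0]
    - [0, 0, 0, 0.46, 0, 0, 0]

```text
t: 2.43
ee_pos: [588.9, 3.3, 86.7]
orientation: [-2.18, -2.261, 0.003]
contact_force: [0.2, -0.0, 0.7]
grip_width: 0.997
grasp_force: 0.0
```

Request:
drive_tool:
  commands:
    - [0, 0, 0, 0, 0, 0, 0]
    - [255, 0, 0, 0, 0, 0, 0]
    - [255, 0, 0, 0, 0, 0, 0]
    - [255, 0, 0, 0, 0, 0, 0]
    - [255, 0, 0, 0, 0, 0, 0]
  force: 25

```text
t: 2.85
ee_pos: [590.7, 5.3, 89.8]
orientation: [2.176, 2.263, 0.002]
contact_force: [-2.0, -1.1, 4.1]
grip_width: 0.564
grasp_force: 25.0
```

Request:
drive_tool:
  commands:
    - [255, 0, 0, 0, 0, 0, 0]
    - [255, 0, 0, 0, 0, 0, 0]
    - [255, 0, 0, 0, 0, 0, 0]

```text
t: 3.1
ee_pos: [590.7, 5.3, 89.8]
orientation: [2.176, 2.263, 0.002]
contact_force: [-0.9, -0.3, 5.6]
grip_width: 0.562
grasp_force: 25.0
```

```bash
python3 - <<'E'
from plan import *
plan([(590.3,5.2,190,2.2,255,5),(463.4,-118.6,190,2.2,255,8),(463.4,-118.6,190,2.2,255,2),(463.4,-118.6,140,2.2,255,3),(463.4,-118.6,140,2.2,255,2)])
E
```

```text
[[255, 0.0, 0.0, -0.102, 0, 0, -0.0], [255, 0.0, 0.0, -0.204, 0, 0, -0.0], [255, 0.0, 0.0, -0.306, 0, 0, -0.0], [255, 0.0, 0.0, -0.408, 0, 0, -0.0], [255, 0.0, 0.0, -0.51, 0, 0, -0.0]]
[[255, -0.074, -0.082, 0.0, 0, 0, -0.0], [255, -0.149, -0.164, 0.0, 0, 0, -0.0], [255, -0.223, -0.247, 0.0, 0, 0, -0.0], [255, -0.297, -0.329, 0.0, 0, 0, -0.0], [255, -0.371, -0.411, 0.0, 0, 0, -0.0]]
[[255, -0.075, -0.082, 0.0, 0, 0, -0.0], [255, -0.149, -0.165, 0.0, 0, 0, -0.0], [255, -0.223, -0.247, 0.0, 0, 0, -0.0], [255, -0.223, -0.247, 0.0, 0, 0, -0.0], [255, -0.223, -0.247, 0.0, 0, 0, -0.0]]
[[255, 0.0, 0.0, 0.083, 0, 0, -0.0], [255, 0.0, 0.0, 0.167, 0, 0, -0.0], [255, 0.0, 0.0, 0.25, 0, 0, -0.0], [255, 0.0, 0.0, 0.25, 0, 0, -0.0], [255, 0.0, 0.0, 0.25, 0, 0, -0.0]]
end [ 463.36 -118.56  140.      2.2 ]
```

Request:
drive_tool:
  commands:
    - [255, 0, 0, -0.102, 0, 0, 0]
    - [255, 0, 0, -0.204, 0, 0, 0]
    - [255, 0, 0, -0.306, 0, 0, 0]
    - [255, 0, 0, -0.408, 0, 0, 0]
    - [255, 0, 0, -0.51, 0, 0, 0]

```text
t: 3.52
ee_pos: [589.8, 5.5, 191.6]
orientation: [2.177, 2.264, 0.001]
contact_force: [-0.3, -0.6, -1.5]
grip_width: 0.564
grasp_force: 26.3
```

Request:
drive_tool:
  commands:
    - [255, -0.074, -0.082, 0, 0, 0, 0]
    - [255, -0.149, -0.164, 0, 0, 0, 0]
    - [255, -0.223, -0.247, 0, 0, 0, 0]
    - [255, -0.297, -0.329, 0, 0, 0, 0]
    - [255, -0.371, -0.411, 0, 0, 0, 0]

```text
t: 3.93
ee_pos: [509.9, -72.6, 190.7]
orientation: [2.176, 2.264, 0.0]
contact_force: [-0.4, -0.9, -1.4]
grip_width: 0.562
grasp_force: 26.3
```

Request:
drive_tool:
  commands:
    - [255, -0.075, -0.082, 0, 0, 0, 0]
    - [255, -0.149, -0.165, 0, 0, 0, 0]
    - [255, -0.223, -0.247, 0, 0, 0, 0]
    - [255, -0.223, -0.247, 0, 0, 0, 0]
    - [255, -0.223, -0.247, 0, 0, 0, 0]

```text
t: 4.35
ee_pos: [462.5, -119.5, 190.7]
orientation: [2.179, 2.261, -0.0]
contact_force: [0.2, 0.2, -2.0]
grip_width: 0.561
grasp_force: 26.3
```

Request:
drive_tool:
  commands:
    - [255, 0, 0, 0.083, 0, 0, 0]
    - [255, 0, 0, 0.167, 0, 0, 0]
    - [255, 0, 0, 0.25, 0, 0, 0]
    - [255, 0, 0, 0.25, 0, 0, 0]
    - [255, 0, 0, 0.25, 0, 0, 0]

```text
t: 4.77
ee_pos: [463.4, -117.4, 139.9]
orientation: [-2.175, -2.266, -0.0]
contact_force: [0.4, 0.0, -1.4]
grip_width: 0.559
grasp_force: 26.5
```

```bash
python3 - <<'E'
from h import *
for n in("side","top"):
    im=env.snapshot(n)[...,::-1]
    X=proj(n,(463,-120,50)).astype(int);print(n,X)
    c=im[X[1]-60:X[1]+50,X[0]-60:X[0]+60];cv2.imwrite(f"pics/{n}1.png",cv2.resize(c,None,fx=3.3,fy=3.3,interpolation=cv2.INTER_CUBIC))
a=[cv2.imread(f"pics/{n}1.png") for n in("side","top")];cv2.imwrite("pics/both1.png",np.hstack(a))
E
```

```text
side [393 217]
top [417 299]
```

View pics/both1.png

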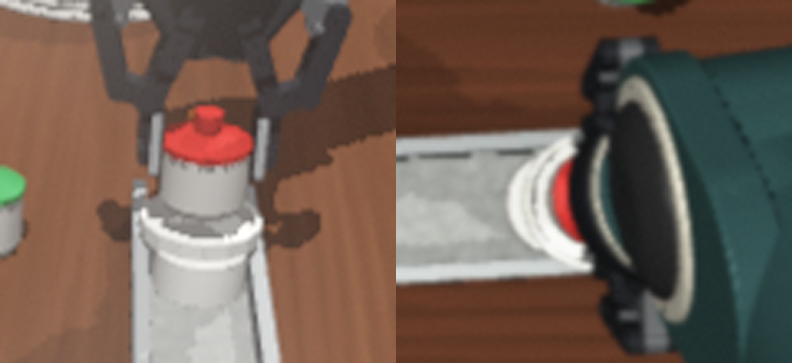

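The pot hangs upright over the seat: its base column is about 206 against a seat centre of about 202 in the side crop. Lowering it now.

Request:
drive_tool:
  commands:
    - [255, 0, 0, 0.03, 0, 0, 0]
    - [255, 0, 0, 0.055, 0, 0, 0]
    - [255, 0, 0, 0.06, 0, 0, 0]
    - [255, 0, 0, 0.06, 0, 0, 0]

```text
t: 5.2
ee_pos: [462.8, -118.4, 127.8]
orientation: [-2.177, -2.264, 0.001]
contact_force: [-0.1, -0.2, -1.9]
grip_width: 0.564
grasp_force: 26.5
```

Request:
drive_tool:
  commands:
    - [255, 0, 0, 0.005, 0, 0, 0]
    - [255, 0, 0, 0.01, 0, 0, 0]
    - [255, 0, 0, 0.01, 0, 0, 0]

```text
t: 5.45
ee_pos: [463.0, -118.5, 126.0]
orientation: [-2.177, -2.265, 0.0]
contact_force: [-0.5, -0.5, -1.7]
grip_width: 0.563
grasp_force: 26.5
```

Request:
drive_tool:
  commands:
    - [255, 0, 0, 0.005, 0, 0, 0]
    - [255, 0, 0, 0.005, 0, 0, 0]

```text
t: 5.62
ee_pos: [463.1, -118.4, 125.8]
orientation: [2.177, 2.265, -0.001]
contact_force: [-1.9, 0.8, 5.8]
grip_width: 0.564
grasp_force: 26.9
```

Request:
drive_tool:
  commands:
    - [255, 0, 0, 0.005, 0, 0, 0]
    - [255, 0, 0, 0.005, 0, 0, 0]

```text
t: 5.78
ee_pos: [463.6, -118.5, 125.6]
orientation: [2.176, 2.264, -0.0]
contact_force: [-3.8, 0.3, 15.1]
grip_width: 0.56
grasp_force: 27.4
```

Request:
drive_tool:
  commands:
    - [255, 0, 0, -0.007, 0, 0, 0]
    - [180, 0, 0, -0.007, 0, 0, 0]
    - [0, 0, 0, -0.007, 0, 0, 0]
    - [0, 0, 0, -0.007, 0, 0, 0]
    - [0, 0, 0, -0.007, 0, 0, 0]

```text
t: 6.2
ee_pos: [463.1, -118.4, 125.4]
orientation: [-2.177, -2.265, 0.0]
contact_force: [-0.2, -0.1, 0.3]
grip_width: 0.962
grasp_force: 0.0
```

Request:
drive_tool:
  commands:
    - [0, 0, 0, -0.1, 0, 0, 0]
    - [0, 0, 0, -0.25, 0, 0, 0]
    - [0, 0, 0, -0.4, 0, 0, 0]
    - [0, 0.2, 0, -0.5, 0, 0, 0]
    - [0, 0.4, 0, -0.5, 0, 0, 0]

```text
t: 6.62
ee_pos: [462.1, -41.3, 228.8]
orientation: [2.181, 2.252, 0.005]
contact_force: [1.2, 0.7, 0.7]
grip_width: 0.996
grasp_force: 0.0
```

Request:
drive_tool:
  commands:
    - [0, 0.2, 0, 0, 0, 0, 0]
    - [0, 0.4, 0, 0, 0, 0, 0]
    - [0, 0.6, 0, 0, 0, 0, 0]
    - [0, 0.6, 0, 0, 0, 0, 0]

```text
t: 6.95
ee_pos: [454.4, 88.6, 226.2]
orientation: [-2.163, -2.276, -0.007]
contact_force: [0.3, -0.1, 0.0]
grip_width: 1.002
grasp_force: 0.0
```

```bash
python3 - <<'E'
from h import *
r=env.snapshot("top");cv2.imwrite("pics/top2.png",cv2.resize(r[255:345,370:490][...,::-1],None,fx=6,fy=6,interpolation=cv2.INTER_CUBIC))
print("or",cents(r[250:340,400:480],(6,170,100),(18,255,255),8));print("red",cents(r[260:340,380:480],(0,180,60),(5,255,255)))
s=env.snapshot("side");cv2.imwrite("pics/side2.png",s[...,::-1]);print("or",cents(s[180:215,380:410],(5,150,100),(20,255,255),5))
E
```

```text
or [([50.0, 46.8], [44, 42, 13, 10, 90])]
red [([39.0, 39.2], [25, 25, 29, 29, 661])]
or [([13.3, 11.6], [9, 9, 9, 6, 44])]
```

View pics/top2.png

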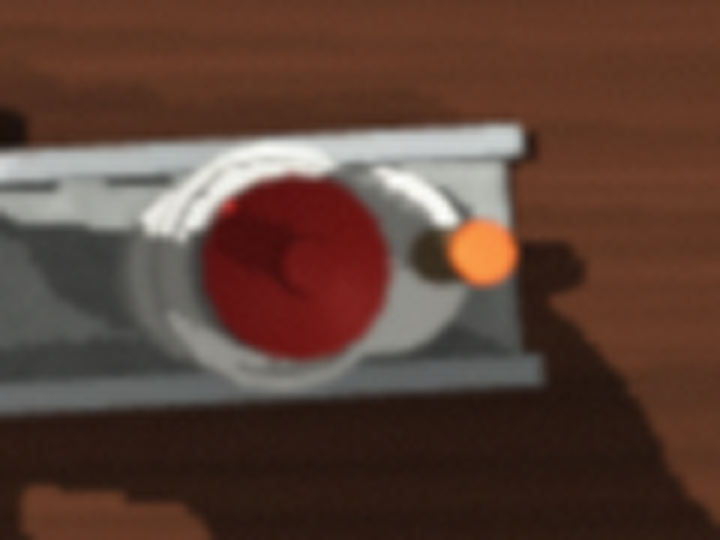

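The red pot sits in the seat: lid centre at crop (296,267), inside the white rim, with the cap at (483,252). Next I'll pinch the handle.

```bash
python3 - <<'E'
from h import *
import json; json.dump([455.7,81.3,225.4,2.2],open("cmd.json","w"))
W=lambda u,v,z:ray("top",u,v,z).round(1)
T=np.load("T.npy");c,s=np.cos(T[2]),np.sin(T[2]);loc=lambda X:((X[:2]-T[:2])@np.array([[c,-s],[s,c]])).round(1)
cap=W(450,296.9,84);pot=W(370+296/6,255+267/6,81);print(cap,loc(cap),pot,loc(pot))
print("side cap",ray("side",393.3,191.6,83))
from plan import *
plan([(cap[0],cap[1],200,2.2,0,9),(cap[0],cap[1],200,2.2,0,1),(cap[0],cap[1],115,2.2,0,5)])
E
```

```text
[ 466.2 -165.    84. ] [-109.6 -181.7] [ 463.  -117.2   81. ] [-111.  -133.8]
side cap [ 465.68062208 -163.48291662   83.        ]
[[0, -0.137, 0.001, 0.014, 0, 0, -0.0], [0, -0.274, 0.001, 0.028, 0, 0, -0.0], [0, -0.411, 0.002, 0.042, 0, 0, -0.0], [0, -0.548, 0.002, 0.056, 0, 0, -0.0], [0, -0.685, 0.003, 0.071, 0, 0, -0.0]]
[[0, -0.137, 0.0, 0.014, 0, 0, -0.0], [0, -0.274, 0.001, 0.028, 0, 0, -0.0], [0, -0.411, 0.002, 0.042, 0, 0, -0.0], [0, -0.548, 0.002, 0.056, 0, 0, -0.0], [0, -0.548, 0.002, 0.056, 0, 0, -0.0]]
[[0, 0.0, 0.0, 0.085, 0, 0, -0.0], [0, 0.0, 0.0, 0.17, 0, 0, -0.0], [0, 0.0, 0.0, 0.255, 0, 0, -0.0], [0, 0.0, 0.0, 0.34, 0, 0, -0.0], [0, 0.0, 0.0, 0.425, 0, 0, -0.0]]
end [ 466.17 -165.08  115.      2.2 ]
```

Request:
drive_tool:
  commands:
    - [0, -0.137, 0.001, 0.014, 0, 0, 0]
    - [0, -0.274, 0.001, 0.028, 0, 0, 0]
    - [0, -0.411, 0.002, 0.042, 0, 0, 0]
    - [0, -0.548, 0.002, 0.056, 0, 0, 0]
    - [0, -0.685, 0.003, 0.071, 0, 0, 0]

```text
t: 7.47
ee_pos: [460.7, -59.7, 210.9]
orientation: [2.18, 2.262, -0.001]
contact_force: [-0.3, -0.4, -0.2]
grip_width: 0.996
grasp_force: 0.0
```

Request:
drive_tool:
  commands:
    - [0, -0.137, 0, 0.014, 0, 0, 0]
    - [0, -0.274, 0.001, 0.028, 0, 0, 0]
    - [0, -0.411, 0.002, 0.042, 0, 0, 0]
    - [0, -0.548, 0.002, 0.056, 0, 0, 0]
    - [0, -0.548, 0.002, 0.056, 0, 0, 0]

```text
t: 7.88
ee_pos: [464.5, -173.8, 199.1]
orientation: [2.189, 2.252, -0.005]
contact_force: [0.1, -0.1, 0.6]
grip_width: 1.003
grasp_force: 0.0
```

Request:
drive_tool:
  commands:
    - [0, 0, 0, 0, 0, 0, 0]
    - [0, 0, 0, 0, 0, 0, 0]
    - [0, 0, 0, 0, 0, 0, 0]

```text
t: 8.13
ee_pos: [465.7, -165.5, 200.0]
orientation: [-2.176, -2.265, -0.0]
contact_force: [0.1, 0.5, -0.1]
grip_width: 0.999
grasp_force: 0.0
```

Request:
drive_tool:
  commands:
    - [0, 0, 0, 0.1, 0, 0, 0]
    - [0, 0, 0, 0.2, 0, 0, 0]
    - [0, 0, 0, 0.3, 0, 0, 0]
    - [0, 0, 0, 0.4, 0, 0, 0]
    - [0, 0, 0, 0.425, 0, 0, 0]

```text
t: 8.55
ee_pos: [464.5, -164.6, 112.8]
orientation: [-2.172, -2.264, 0.002]
contact_force: [0.0, -0.3, -0.0]
grip_width: 0.997
grasp_force: 0.0
```

Request:
drive_tool:
  commands:
    - [0, 0, 0, 0, 0, 0, 0]
    - [0, 0, 0, 0, 0, 0, 0]

```text
t: 8.72
ee_pos: [466.4, -165.4, 115.6]
orientation: [2.176, 2.266, 0.001]
contact_force: [0.3, 0.0, 0.7]
grip_width: 0.998
grasp_force: 0.0
```

Closing in stages to watch for forces.

Request:
drive_tool:
  commands:
    - [150, 0, 0, 0, 0, 0, 0]
    - [180, 0, 0, 0, 0, 0, 0]
    - [190, 0, 0, 0, 0, 0, 0]
    - [200, 0, 0, 0, 0, 0, 0]
    - [210, 0, 0, 0, 0, 0, 0]
  force: 20

```text
t: 9.13
ee_pos: [466.1, -166.2, 115.5]
orientation: [2.177, 2.264, 0.0]
contact_force: [0.7, 0.5, -0.1]
grip_width: 0.299
grasp_force: 0.0
```

Request:
drive_tool:
  commands:
    - [255, 0, 0, 0, 0, 0, 0]
    - [255, 0, 0, 0, 0, 0, 0]
    - [255, 0, 0, 0, 0, 0, 0]
    - [255, 0, 0, 0, 0, 0, 0]

```text
t: 9.47
ee_pos: [466.0, -166.2, 115.3]
orientation: [2.177, 2.264, -0.0]
contact_force: [-0.2, -0.6, 4.1]
grip_width: 0.18
grasp_force: 19.9
```

```bash
cat >> plan.py <<'E'
def track_local(s):
    a=110*np.pi/2
    if s<0:return np.array([-110,s])
    if s<a:return 110*np.array([-np.cos(s/110),np.sin(s/110)])
    return np.array([s-a,110.])
from scipy.optimize import brentq
def handle(s):
    """rear foot at arc s -> handle world x,y, carrier heading deg(world), origin local"""
    b=track_local(s);f=track_local(s+brentq(lambda d:np.linalg.norm(track_local(s+d)-b)-44,30,60))
    u=(f-b)/44;h=(f+b)/2-39*u;T=np.load("T.npy");c,n=np.cos(T[2]),np.sin(T[2])
    return T[:2]+np.array([[c,-n],[n,c]])@h,np.degrees(np.arctan2(u[1],u[0])+T[2]),(f+b)/2
def slide(s0,s1,n,z,off=(0,0)):
    w=[]
    for s in np.linspace(s0,s1,n+1)[1:]:
        h,yaw,o=handle(s);w.append((h[0]+off[0],h[1]+off[1],z,yaw-90,255,1))
    plan(w);print("s",s1,"origin",o.round(1))
E
python3 - <<'E'
from plan import *
for s in(-164.7,0,80,170,220):print(s,handle(s))
E
```

```text
-164.7 (array([ 465.83389724, -165.00097207]), np.float64(92.16779021480289), array([-110. , -142.7]))
0 (array([ 4.56193388e+02, -2.04226092e-01]), np.float64(80.6308311819874), array([-105.6       ,   21.55550974]))
80 (array([470.78702955,  80.01173737]), np.float64(38.96117335429118), array([-64.55132808,  86.30831966]))
170 (array([544.95003661, 129.85372949]), np.float64(2.2137823665297893), array([ 19.21269532, 109.98234028]))
220 (array([594.91209776, 131.79395107]), np.float64(2.167790214802889), array([ 69.21240405, 110.        ]))
```

```bash
python3 - <<'E'
from plan import *
slide(-164.7,-44.7,15,115)
E
```

```text
[[255, 0.04, -0.002, 0.0, 0, 0, 0.001], [255, 0.08, -0.002, 0.0, 0, 0, 0.001], [255, 0.12, -0.002, 0.0, 0, 0, 0.001], [255, 0.16, -0.002, 0.0, 0, 0, 0.001], [255, 0.2, -0.002, 0.0, 0, 0, 0.001]]
[[255, 0.04, 0.0, 0.0, 0, 0, -0.0], [255, 0.08, 0.0, 0.0, 0, 0, -0.0], [255, 0.12, 0.0, 0.0, 0, 0, -0.0], [255, 0.16, 0.0, 0.0, 0, 0, -0.0], [255, 0.2, 0.0, 0.0, 0, 0, -0.0]]
[[255, 0.04, 0.0, 0.0, 0, 0, -0.0], [255, 0.08, 0.0, 0.0, 0, 0, -0.0], [255, 0.12, 0.0, 0.0, 0, 0, -0.0], [255, 0.16, 0.0, 0.0, 0, 0, -0.0], [255, 0.2, 0.0, 0.0, 0, 0, -0.0]]
end [461.22 -45.18 115.     2.16]
s -44.7 origin [-110.   -22.7]
```

Request:
drive_tool:
  commands:
    - [255, 0.02, -0.001, 0, 0, 0, 0.001]
    - [255, 0.06, -0.002, 0, 0, 0, 0.001]
    - [255, 0.1, -0.002, 0, 0, 0, 0.001]
    - [255, 0.15, -0.002, 0, 0, 0, 0.001]
    - [255, 0.2, -0.002, 0, 0, 0, 0.001]

```text
t: 9.88
ee_pos: [464.3, -125.4, 115.3]
orientation: [2.178, 2.263, 0.001]
contact_force: [0.4, -3.2, 4.9]
grip_width: 0.181
grasp_force: 19.9
```

Request:
drive_tool:
  commands:
    - [255, 0.04, 0, 0, 0, 0, 0]
    - [255, 0.08, 0, 0, 0, 0, 0]
    - [255, 0.12, 0, 0, 0, 0, 0]
    - [255, 0.16, 0, 0, 0, 0, 0]
    - [255, 0.2, 0, 0, 0, 0, 0]

```text
t: 10.3
ee_pos: [462.6, -85.3, 115.3]
orientation: [2.177, 2.264, 0.0]
contact_force: [-0.9, -1.9, 5.7]
grip_width: 0.184
grasp_force: 20.0
```

Request:
drive_tool:
  commands:
    - [255, 0.04, 0, 0, 0, 0, 0]
    - [255, 0.08, 0, 0, 0, 0, 0]
    - [255, 0.12, 0, 0, 0, 0, 0]
    - [255, 0.16, 0, 0, 0, 0, 0]
    - [255, 0.2, 0, 0, 0, 0, 0]

```text
t: 10.72
ee_pos: [461.0, -45.3, 115.3]
orientation: [2.177, 2.264, 0.0]
contact_force: [0.0, -2.0, 5.9]
grip_width: 0.183
grasp_force: 20.0
```

```bash
python3 - <<'E'
from plan import *
slide(-44.7,35.3,20,115)
E
```

```text
[[255, 0.02, 0.0, 0.0, 0, 0, 0.001], [255, 0.04, 0.0, 0.0, 0, 0, 0.007], [255, 0.06, -0.001, 0.0, 0, 0, 0.017], [255, 0.08, -0.002, 0.0, 0, 0, 0.031], [255, 0.101, -0.003, 0.0, 0, 0, 0.049]]
[[255, 0.02, -0.002, 0.0, 0, 0, 0.023], [255, 0.04, -0.005, 0.0, 0, 0, 0.049], [255, 0.06, -0.008, 0.0, 0, 0, 0.081], [255, 0.08, -0.011, 0.0, 0, 0, 0.116], [255, 0.1, -0.014, 0.0, 0, 0, 0.155]]
[[255, 0.02, -0.006, 0.0, 0, 0, 0.044], [255, 0.04, -0.012, 0.0, 0, 0, 0.09], [255, 0.06, -0.018, 0.0, 0, 0, 0.137], [255, 0.08, -0.022, 0.0, 0, 0, 0.183], [255, 0.101, -0.026, 0.0, 0, 0, 0.229]]
[[255, 0.019, -0.007, 0.0, 0, 0, 0.046], [255, 0.039, -0.013, 0.0, 0, 0, 0.093], [255, 0.06, -0.018, 0.0, 0, 0, 0.139], [255, 0.08, -0.023, 0.0, 0, 0, 0.185], [255, 0.1, -0.026, 0.0, 0, 0, 0.232]]
end [455.38  36.31 115.   -27.77]
s 35.3 origin [-93.4  53.8]
```

Request:
drive_tool:
  commands:
    - [255, 0.02, 0, 0, 0, 0, 0.001]
    - [255, 0.04, 0, 0, 0, 0, 0.007]
    - [255, 0.06, -0.001, 0, 0, 0, 0.017]
    - [255, 0.08, -0.002, 0, 0, 0, 0.031]
    - [255, 0.101, -0.003, 0, 0, 0, 0.049]

```text
t: 11.13
ee_pos: [459.5, -25.4, 115.3]
orientation: [2.221, 2.221, 0.0]
contact_force: [-1.2, -2.3, 6.1]
grip_width: 0.181
grasp_force: 20.0
```

Request:
drive_tool:
  commands:
    - [255, 0.02, -0.002, 0, 0, 0, 0.023]
    - [255, 0.04, -0.005, 0, 0, 0, 0.049]
    - [255, 0.06, -0.008, 0, 0, 0, 0.081]
    - [255, 0.08, -0.011, 0, 0, 0, 0.116]
    - [255, 0.1, -0.014, 0, 0, 0, 0.155]

```text
t: 11.55
ee_pos: [456.6, -5.4, 115.3]
orientation: [2.353, 2.081, -0.0]
contact_force: [-0.9, -2.6, 6.1]
grip_width: 0.184
grasp_force: 20.1
```

Forces are low, so I'll continue.

Request:
drive_tool:
  commands:
    - [255, 0.02, -0.006, 0, 0, 0, 0.044]
    - [255, 0.04, -0.012, 0, 0, 0, 0.09]
    - [255, 0.06, -0.018, 0, 0, 0, 0.137]
    - [255, 0.08, -0.022, 0, 0, 0, 0.183]
    - [255, 0.101, -0.026, 0, 0, 0, 0.229]

```text
t: 11.97
ee_pos: [453.7, 15.3, 115.3]
orientation: [2.531, 1.861, -0.0]
contact_force: [-1.7, -2.7, 7.2]
grip_width: 0.177
grasp_force: 20.1
```

Request:
drive_tool:
  commands:
    - [255, 0.019, -0.007, 0, 0, 0, 0.046]
    - [255, 0.039, -0.013, 0, 0, 0, 0.093]
    - [255, 0.06, -0.018, 0, 0, 0, 0.139]
    - [255, 0.08, -0.023, 0, 0, 0, 0.185]
    - [255, 0.1, -0.026, 0, 0, 0, 0.232]

```text
t: 12.38
ee_pos: [454.4, 36.0, 115.3]
orientation: [2.69, 1.623, -0.001]
contact_force: [-0.5, -2.8, 7.2]
grip_width: 0.182
grasp_force: 20.2
```

```bash
python3 - <<'E'
from plan import *
slide(35.3,135.3,25,115)
E
```

```text
[[255, 0.02, -0.007, 0.0, 0, 0, 0.046], [255, 0.04, -0.013, 0.0, 0, 0, 0.092], [255, 0.06, -0.018, 0.0, 0, 0, 0.139], [255, 0.081, -0.023, 0.0, 0, 0, 0.185], [255, 0.101, -0.027, 0.0, 0, 0, 0.231]]
[[255, 0.02, -0.007, 0.0, 0, 0, 0.046], [255, 0.04, -0.013, 0.0, 0, 0, 0.093], [255, 0.06, -0.018, 0.0, 0, 0, 0.139], [255, 0.08, -0.022, 0.0, 0, 0, 0.185], [255, 0.101, -0.026, 0.0, 0, 0, 0.232]]
[[255, 0.019, -0.007, 0.0, 0, 0, 0.046], [255, 0.039, -0.013, 0.0, 0, 0, 0.092], [255, 0.059, -0.018, 0.0, 0, 0, 0.139], [255, 0.08, -0.023, 0.0, 0, 0, 0.185], [255, 0.1, -0.027, 0.0, 0, 0, 0.231]]
[[255, 0.02, -0.006, 0.0, 0, 0, 0.046], [255, 0.04, -0.012, 0.0, 0, 0, 0.093], [255, 0.06, -0.018, 0.0, 0, 0, 0.139], [255, 0.081, -0.022, 0.0, 0, 0, 0.185], [255, 0.101, -0.026, 0.0, 0, 0, 0.232]]
[[255, 0.02, -0.007, 0.0, 0, 0, 0.046], [255, 0.04, -0.013, 0.0, 0, 0, 0.092], [255, 0.06, -0.018, 0.0, 0, 0, 0.139], [255, 0.08, -0.022, 0.0, 0, 0, 0.184], [255, 0.101, -0.026, 0.0, 0, 0, 0.225]]
end [511.57 119.89 115.   -79.57]
s 135.3 origin [-15.  106.8]
```

Request:
drive_tool:
  commands:
    - [255, 0.02, -0.007, -0.001, 0, 0, 0.046]
    - [255, 0.04, -0.013, -0.001, 0, 0, 0.092]
    - [255, 0.06, -0.018, -0.002, 0, 0, 0.139]
    - [255, 0.081, -0.023, -0.002, 0, 0, 0.185]
    - [255, 0.101, -0.027, -0.002, 0, 0, 0.231]

```text
t: 12.8
ee_pos: [458.7, 56.6, 115.3]
orientation: [-2.825, -1.373, 0.002]
contact_force: [-1.0, -2.1, 5.5]
grip_width: 0.182
grasp_force: 19.9
```

Request:
drive_tool:
  commands:
    - [255, 0.02, -0.007, 0, 0, 0, 0.046]
    - [255, 0.04, -0.013, 0, 0, 0, 0.093]
    - [255, 0.06, -0.018, 0, 0, 0, 0.139]
    - [255, 0.08, -0.022, 0, 0, 0, 0.185]
    - [255, 0.101, -0.026, 0, 0, 0, 0.232]

```text
t: 13.22
ee_pos: [466.9, 75.7, 115.3]
orientation: [-2.938, -1.11, 0.003]
contact_force: [-1.8, -1.9, 5.5]
grip_width: 0.186
grasp_force: 19.9
```

Request:
drive_tool:
  commands:
    - [255, 0.019, -0.007, 0, 0, 0, 0.046]
    - [255, 0.039, -0.013, 0, 0, 0, 0.092]
    - [255, 0.059, -0.018, 0, 0, 0, 0.139]
    - [255, 0.08, -0.023, 0, 0, 0, 0.185]
    - [255, 0.1, -0.027, 0, 0, 0, 0.231]

```text
t: 13.63
ee_pos: [478.3, 93.1, 115.3]
orientation: [-3.027, -0.84, 0.003]
contact_force: [-2.6, -0.9, 5.6]
grip_width: 0.182
grasp_force: 20.0
```

Request:
drive_tool:
  commands:
    - [255, 0.02, -0.006, 0, 0, 0, 0.046]
    - [255, 0.04, -0.012, 0, 0, 0, 0.093]
    - [255, 0.06, -0.018, 0, 0, 0, 0.139]
    - [255, 0.081, -0.022, 0, 0, 0, 0.185]
    - [255, 0.101, -0.026, 0, 0, 0, 0.232]

```text
t: 14.05
ee_pos: [492.9, 108.1, 115.3]
orientation: [-3.091, -0.561, 0.003]
contact_force: [-2.3, -0.7, 7.0]
grip_width: 0.179
grasp_force: 20.0
```

Request:
drive_tool:
  commands:
    - [255, 0.02, -0.007, 0, 0, 0, 0.046]
    - [255, 0.04, -0.013, 0, 0, 0, 0.092]
    - [255, 0.06, -0.018, 0, 0, 0, 0.139]
    - [255, 0.08, -0.022, 0, 0, 0, 0.184]
    - [255, 0.101, -0.026, 0, 0, 0, 0.225]

```text
t: 14.47
ee_pos: [509.9, 120.2, 115.3]
orientation: [-3.128, -0.286, 0.003]
contact_force: [-2.1, -1.6, 6.3]
grip_width: 0.177
grasp_force: 20.0
```

```bash
python3 - <<'E'
import json; c=json.load(open("cmd.json"));c[2]=115.4;json.dump(c,open("cmd.json","w"))
from plan import *
slide(135.3,206,15,115.4)
from h import *
r=env.snapshot("top");cv2.imwrite("pics/top3.png",cv2.resize(r[110:300,220:400][...,::-1],None,fx=3,fy=3,interpolation=cv2.INTER_CUBIC))
E
```

```text
[[255, 0.023, -0.007, 0.0, 0, 0, 0.043], [255, 0.046, -0.012, 0.0, 0, 0, 0.081], [255, 0.07, -0.017, 0.0, 0, 0, 0.112], [255, 0.094, -0.02, 0.0, 0, 0, 0.138], [255, 0.117, -0.021, 0.0, 0, 0, 0.158]]
[[255, 0.024, -0.003, 0.0, 0, 0, 0.015], [255, 0.047, -0.004, 0.0, 0, 0, 0.023], [255, 0.071, -0.005, 0.0, 0, 0, 0.026], [255, 0.095, -0.004, 0.0, 0, 0, 0.026], [255, 0.118, -0.004, 0.0, 0, 0, 0.026]]
[[255, 0.024, 0.0, 0.0, 0, 0, -0.0], [255, 0.047, 0.0, 0.0, 0, 0, -0.0], [255, 0.071, 0.0, 0.0, 0, 0, -0.0], [255, 0.094, 0.0, 0.0, 0, 0, -0.0], [255, 0.118, 0.0, 0.0, 0, 0, -0.0]]
end [580.92 131.32 115.4  -87.85]
s 206 origin [ 55.2 110. ]
```

View pics/top3.png

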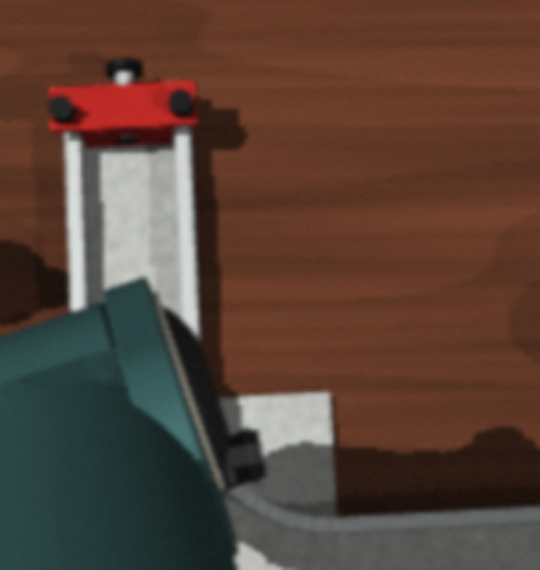

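The top view shows the stop unmoved (block face at crop row about 140). The carrier is hidden under the arm and the way ahead is clear.

```bash
python3 - <<'E'
from h import *
print("bottle cap",ray("top",175,183,150),"base-ish",ray("top",193,206,10))
E
```

```text
bottle cap [640.33121815 254.18589978 150.        ] base-ish [632.93274235 259.64349856  10.        ]
```

Request:
drive_tool:
  commands:
    - [255, 0.023, -0.007, 0, 0, 0, 0.043]
    - [255, 0.046, -0.012, 0, 0, 0, 0.081]
    - [255, 0.07, -0.017, 0, 0, 0, 0.112]
    - [255, 0.094, -0.02, 0, 0, 0, 0.138]
    - [255, 0.117, -0.021, 0, 0, 0, 0.158]

```text
t: 14.93
ee_pos: [532.2, 128.6, 115.3]
orientation: [-3.14, -0.094, 0.003]
contact_force: [-3.1, 0.9, 5.9]
grip_width: 0.181
grasp_force: 20.1
```

Request:
drive_tool:
  commands:
    - [255, 0.024, -0.003, 0, 0, 0, 0.015]
    - [255, 0.047, -0.004, 0, 0, 0, 0.023]
    - [255, 0.071, -0.005, 0, 0, 0, 0.026]
    - [255, 0.095, -0.004, 0, 0, 0, 0.026]
    - [255, 0.118, -0.004, 0, 0, 0, 0.026]

```text
t: 15.35
ee_pos: [555.8, 130.7, 115.4]
orientation: [-3.141, -0.063, 0.003]
contact_force: [-2.5, -1.2, 6.4]
grip_width: 0.18
grasp_force: 20.1
```

Request:
drive_tool:
  commands:
    - [255, 0.024, 0, 0, 0, 0, 0]
    - [255, 0.047, 0, 0, 0, 0, 0]
    - [255, 0.071, 0, 0, 0, 0, 0]
    - [255, 0.094, 0, 0, 0, 0, 0]
    - [255, 0.118, 0, 0, 0, 0, 0]

```text
t: 15.77
ee_pos: [579.3, 131.7, 115.4]
orientation: [-3.14, -0.063, 0.003]
contact_force: [-2.2, -0.1, 4.9]
grip_width: 0.185
grasp_force: 20.1
```

Request:
drive_tool:
  commands:
    - [255, 0.01, 0, 0, 0, 0, 0]
    - [255, 0.02, 0, 0, 0, 0, 0]
    - [255, 0.03, 0, 0, 0, 0, 0]
    - [255, 0.04, 0, 0, 0, 0, 0]
    - [255, 0.05, 0, 0, 0, 0, 0]

```text
t: 16.18
ee_pos: [589.3, 132.0, 115.4]
orientation: [-3.14, -0.063, 0.003]
contact_force: [-2.0, -0.6, 6.0]
grip_width: 0.184
grasp_force: 20.1
```

```bash
python3 - <<'E'
from h import *
im=cv2.imread("pics/side2.png")
cv2.imwrite("pics/scr.png",cv2.resize(im[255:345,175:295],None,fx=6,fy=6,interpolation=cv2.INTER_CUBIC))
E
```

```text
(no output)
```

View pics/scr.png

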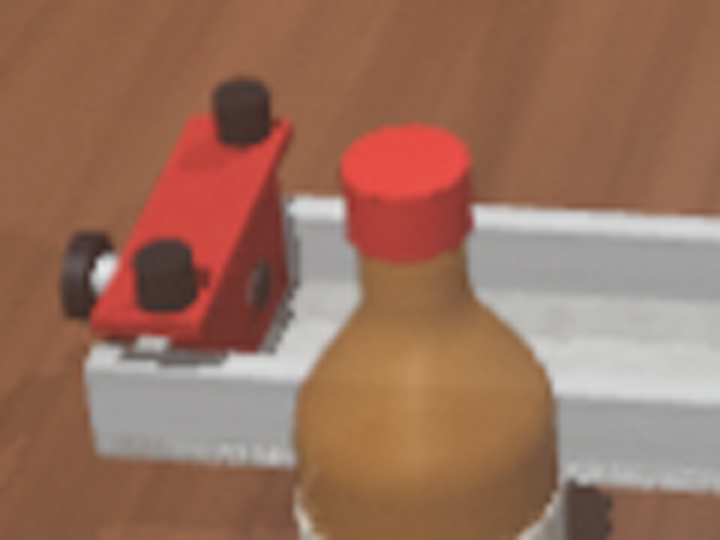

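Request:
drive_tool:
  commands:
    - [255, 0.006, 0, 0, 0, 0, 0]
    - [255, 0.012, 0, 0, 0, 0, 0]
    - [255, 0.018, 0, 0, 0, 0, 0]
    - [255, 0.024, 0, 0, 0, 0, 0]
    - [255, 0.025, 0, 0, 0, 0, 0]

```text
t: 16.6
ee_pos: [594.5, 132.2, 115.4]
orientation: [-3.14, -0.063, 0.002]
contact_force: [-2.5, -0.4, 6.2]
grip_width: 0.178
grasp_force: 20.0
```

The screw's dark tip shows at crop (258,285), very close to the red face, so it protrudes only a little.

```bash
python3 - <<'E'
from h import *
T=np.load("T.npy");c,s=np.cos(T[2]),np.sin(T[2]);loc=lambda X:((X[:2]-T[:2])@np.array([[c,-s],[s,c]])).round(1)
X=ray("side",175+258/6,255+285/6,25);print("tip",X,loc(X))
for xx in(125,130,135,140,145,150):
    w=T[:2]+np.array([[c,-s],[s,c]])@[xx,110];print(xx,((proj("side",[*w,25])-[175,255])*6).round())
h=np.array([594.5,132.2]);print("origin now (measured)",loc(h)+[39,0])
for a,b,z in((204,340,40),(290,125,46)):
    X=ray("side",175+a/6,255+b/6,z);print("bar near edge",X,loc(X))
E
```

```text
tip [714.84290685 137.26169115  25.        ] [150.3 110.9]
125 [362. 289.]
130 [341. 287.]
135 [321. 286.]
140 [301. 285.]
145 [280. 284.]
150 [260. 283.]
origin now (measured) [ 68.8 110.4]
bar near edge [713.62428981 178.37729976  40.        ] [150.6 152.1]
bar near edge [716.42637156  98.97868902  46.        ] [150.4  72.6]
```

Request:
drive_tool:
  commands:
    - [255, 0.01, 0, 0, 0, 0, 0]
    - [255, 0.02, 0, 0, 0, 0, 0]
    - [255, 0.03, 0, 0, 0, 0, 0]
    - [255, 0.04, 0, 0, 0, 0, 0]
    - [255, 0.05, 0, 0, 0, 0, 0]

```text
t: 17.02
ee_pos: [604.3, 132.5, 115.4]
orientation: [-3.14, -0.063, 0.003]
contact_force: [-3.1, 0.2, 6.2]
grip_width: 0.183
grasp_force: 20.2
```

Request:
drive_tool:
  commands:
    - [255, 0.01, 0, 0, 0, 0, 0]
    - [255, 0.02, 0, 0, 0, 0, 0]
    - [255, 0.03, 0, 0, 0, 0, 0]
    - [255, 0.035, 0, 0, 0, 0, 0]
    - [255, 0.04, 0, 0, 0, 0, 0]

```text
t: 17.43
ee_pos: [612.3, 132.9, 115.4]
orientation: [-3.14, -0.062, 0.003]
contact_force: [-1.8, -0.9, 5.3]
grip_width: 0.18
grasp_force: 20.0
```

Now about 86.6, so I'll start feeling in small steps.

Request:
drive_tool:
  commands:
    - [255, 0.002, 0, 0, 0, 0, 0]
    - [255, 0.004, 0, 0, 0, 0, 0]
    - [255, 0.006, 0, 0, 0, 0, 0]
    - [255, 0.008, 0, 0, 0, 0, 0]
    - [255, 0.01, 0, 0, 0, 0, 0]

```text
t: 17.85
ee_pos: [614.3, 132.9, 115.4]
orientation: [-3.14, -0.063, 0.003]
contact_force: [-1.7, -1.2, 6.2]
grip_width: 0.181
grasp_force: 20.0
```

Request:
drive_tool:
  commands:
    - [255, 0.002, 0, 0, 0, 0, 0]
    - [255, 0.004, 0, 0, 0, 0, 0]
    - [255, 0.006, 0, 0, 0, 0, 0]
    - [255, 0.008, 0, 0, 0, 0, 0]
    - [255, 0.01, 0, 0, 0, 0, 0]

```text
t: 18.27
ee_pos: [616.3, 133.0, 115.4]
orientation: [-3.14, -0.063, 0.003]
contact_force: [-2.4, 0.4, 6.0]
grip_width: 0.184
grasp_force: 20.0
```

Request:
drive_tool:
  commands:
    - [255, 0.002, 0, 0, 0, 0, 0]
    - [255, 0.004, 0, 0, 0, 0, 0]
    - [255, 0.005, 0, 0, 0, 0, 0]
    - [255, 0.006, 0, 0, 0, 0, 0]
    - [255, 0.007, 0, 0, 0, 0, 0]

```text
t: 18.68
ee_pos: [617.7, 133.1, 115.4]
orientation: [-3.14, -0.063, 0.003]
contact_force: [-1.6, -0.2, 6.7]
grip_width: 0.181
grasp_force: 20.0
```

Request:
drive_tool:
  commands:
    - [255, 0.002, 0, 0, 0, 0, 0]
    - [255, 0.004, 0, 0, 0, 0, 0]
    - [255, 0.005, 0, 0, 0, 0, 0]
    - [255, 0.006, 0, 0, 0, 0, 0]
    - [255, 0.007, 0, 0, 0, 0, 0]

```text
t: 19.1
ee_pos: [619.1, 133.1, 115.4]
orientation: [-3.14, -0.063, 0.003]
contact_force: [-1.9, -0.1, 6.1]
grip_width: 0.182
grasp_force: 20.0
```

Request:
drive_tool:
  commands:
    - [255, 0.002, 0, 0, 0, 0, 0]
    - [255, 0.004, 0, 0, 0, 0, 0]
    - [255, 0.005, 0, 0, 0, 0, 0]
    - [255, 0.006, 0, 0, 0, 0, 0]
    - [255, 0.007, 0, 0, 0, 0, 0]

```text
t: 19.52
ee_pos: [620.5, 133.2, 115.4]
orientation: [-3.14, -0.063, 0.003]
contact_force: [-3.0, 0.1, 6.7]
grip_width: 0.184
grasp_force: 20.0
```

Request:
drive_tool:
  commands:
    - [255, 0.001, 0, 0, 0, 0, 0]
    - [255, 0.002, 0, 0, 0, 0, 0]
    - [255, 0.003, 0, 0, 0, 0, 0]
    - [255, 0.004, 0, 0, 0, 0, 0]
    - [255, 0.005, 0, 0, 0, 0, 0]

```text
t: 19.93
ee_pos: [621.4, 133.2, 115.4]
orientation: [-3.14, -0.062, 0.003]
contact_force: [-2.7, 1.0, 5.2]
grip_width: 0.183
grasp_force: 20.0
```

Request:
drive_tool:
  commands:
    - [255, 0.001, 0, 0, 0, 0, 0]
    - [255, 0.002, 0, 0, 0, 0, 0]
    - [255, 0.003, 0, 0, 0, 0, 0]
    - [255, 0.004, 0, 0, 0, 0, 0]
    - [255, 0.006, 0, 0, 0, 0, 0]

```text
t: 20.35
ee_pos: [622.6, 133.3, 115.4]
orientation: [-3.14, -0.063, 0.003]
contact_force: [-2.1, -0.8, 6.2]
grip_width: 0.184
grasp_force: 20.0
```

Request:
drive_tool:
  commands:
    - [255, 0.001, 0, 0, 0, 0, 0]
    - [255, 0.003, 0, 0, 0, 0, 0]
    - [255, 0.004, 0, 0, 0, 0, 0]
    - [255, 0.005, 0, 0, 0, 0, 0]
    - [255, 0.006, 0, 0, 0, 0, 0]

```text
t: 20.77
ee_pos: [623.9, 133.4, 115.4]
orientation: [-3.14, -0.063, 0.003]
contact_force: [-2.6, 0.5, 5.3]
grip_width: 0.179
grasp_force: 20.0
```

Request:
drive_tool:
  commands:
    - [255, 0.001, 0, 0, 0, 0, 0]
    - [255, 0.003, 0, 0, 0, 0, 0]
    - [255, 0.004, 0, 0, 0, 0, 0]
    - [255, 0.005, 0, 0, 0, 0, 0]
    - [255, 0.006, 0, 0, 0, 0, 0]

```text
t: 21.18
ee_pos: [625.0, 133.4, 115.4]
orientation: [-3.14, -0.063, 0.003]
contact_force: [-2.2, -0.4, 6.2]
grip_width: 0.182
grasp_force: 20.0
```

Request:
drive_tool:
  commands:
    - [255, 0.001, 0, 0, 0, 0, 0]
    - [255, 0.003, 0, 0, 0, 0, 0]
    - [255, 0.004, 0, 0, 0, 0, 0]
    - [255, 0.005, 0, 0, 0, 0, 0]
    - [255, 0.006, 0, 0, 0, 0, 0]

```text
t: 21.6
ee_pos: [626.3, 133.4, 115.4]
orientation: [-3.14, -0.063, 0.003]
contact_force: [-2.8, 0.4, 5.8]
grip_width: 0.183
grasp_force: 20.0
```

Request:
drive_tool:
  commands:
    - [255, 0.001, 0, 0, 0, 0, 0]
    - [255, 0.002, 0, 0, 0, 0, 0]
    - [255, 0.003, 0, 0, 0, 0, 0]
    - [255, 0.004, 0, 0, 0, 0, 0]
    - [255, 0.005, 0, 0, 0, 0, 0]

```text
t: 22.02
ee_pos: [627.2, 133.5, 115.4]
orientation: [-3.14, -0.063, 0.003]
contact_force: [-1.9, 0.4, 5.6]
grip_width: 0.18
grasp_force: 20.0
```

Request:
drive_tool:
  commands:
    - [255, 0.001, 0, 0, 0, 0, 0]
    - [255, 0.002, 0, 0, 0, 0, 0]
    - [255, 0.003, 0, 0, 0, 0, 0]
    - [255, 0.004, 0, 0, 0, 0, 0]
    - [255, 0.005, 0, 0, 0, 0, 0]

```text
t: 22.43
ee_pos: [628.3, 133.5, 115.4]
orientation: [-3.14, -0.063, 0.003]
contact_force: [-2.2, 0.3, 5.8]
grip_width: 0.184
grasp_force: 20.0
```

Request:
drive_tool:
  commands:
    - [255, 0.001, 0, 0, 0, 0, 0]
    - [255, 0.002, 0, 0, 0, 0, 0]
    - [255, 0.003, 0, 0, 0, 0, 0]
    - [255, 0.004, 0, 0, 0, 0, 0]
    - [255, 0.005, 0, 0, 0, 0, 0]

```text
t: 22.85
ee_pos: [628.9, 133.5, 115.4]
orientation: [-3.141, -0.063, 0.004]
contact_force: [-4.8, -0.4, 7.5]
grip_width: 0.181
grasp_force: 20.2
```

Request:
drive_tool:
  commands:
    - [255, 0.001, 0, 0, 0, 0, 0]
    - [255, 0.001, 0, 0, 0, 0, 0]
    - [255, 0.001, 0, 0, 0, 0, 0]

```text
t: 23.1
ee_pos: [628.9, 133.5, 115.4]
orientation: [-3.141, -0.063, 0.005]
contact_force: [-4.7, -0.3, 7.6]
grip_width: 0.184
grasp_force: 20.2
```

Request:
drive_tool:
  commands:
    - [255, 0.001, 0, 0, 0, 0, 0]
    - [255, 0.002, 0, 0, 0, 0, 0]
    - [255, 0.002, 0, 0, 0, 0, 0]

```text
t: 23.35
ee_pos: [629.0, 133.5, 115.4]
orientation: [-3.141, -0.063, 0.006]
contact_force: [-6.1, -0.5, 7.7]
grip_width: 0.183
grasp_force: 20.3
```

Request:
drive_tool:
  commands:
    - [255, 0.001, 0, 0, 0, 0, 0]
    - [255, 0.002, 0, 0, 0, 0, 0]
    - [255, 0.002, 0, 0, 0, 0, 0]
    - [255, 0.002, 0, 0, 0, 0, 0]
    - [255, 0.002, 0, 0, 0, 0, 0]

```text
t: 23.77
ee_pos: [629.0, 133.5, 115.4]
orientation: [-3.141, -0.063, 0.007]
contact_force: [-7.0, -0.0, 9.2]
grip_width: 0.178
grasp_force: 20.4
```

Request:
drive_tool:
  commands:
    - [255, 0, 0, 0, 0, 0, 0]
    - [255, 0, 0, 0, 0, 0, 0]
    - [255, -0.003, 0, 0, 0, 0, 0]
    - [255, -0.005, 0, 0, 0, 0, 0]
    - [255, -0.006, 0, -0.001, 0, 0, 0]

```text
t: 24.18
ee_pos: [628.9, 133.5, 115.4]
orientation: [-3.14, -0.063, 0.003]
contact_force: [-2.0, -0.4, 3.1]
grip_width: 0.183
grasp_force: 19.9
```

Request:
drive_tool:
  commands:
    - [200, 0, 0, 0, 0, 0, 0]
    - [150, 0, 0, 0, 0, 0, 0]
    - [100, 0, 0, 0, 0, 0, 0]
    - [100, 0, 0, 0, 0, 0, 0]
    - [100, 0, 0, 0, 0, 0, 0]

```text
t: 24.6
ee_pos: [630.1, 132.4, 115.3]
orientation: [3.141, 0.061, -0.0]
contact_force: [0.8, 0.2, 0.6]
grip_width: 0.611
grasp_force: 0.0
```

Request:
drive_tool:
  commands:
    - [100, 0, 0, -0.05, 0, 0, 0]
    - [100, 0, 0, -0.15, 0, 0, 0]
    - [100, 0, 0, -0.3, 0, 0, 0]
    - [100, 0, 0, -0.45, 0, 0, 0]
    - [100, 0, 0, -0.6, 0, 0, 0]

```text
t: 25.02
ee_pos: [630.0, 132.3, 237.5]
orientation: [3.141, 0.06, 0.0]
contact_force: [0.5, 0.3, -0.0]
grip_width: 0.605
grasp_force: 0.0
```

Request:
drive_tool:
  commands:
    - [100, -0.2, 0, 0, 0, 0, 0]
    - [100, -0.35, 0.15, 0, 0, 0, 0]
    - [100, -0.4, 0.3, 0, 0, 0, 0]
    - [100, -0.4, 0.5, 0, 0, 0, 0]
    - [100, -0.4, 0.6, 0, 0, 0, 0]

```text
t: 25.43
ee_pos: [554.1, 4.9, 237.0]
orientation: [3.139, 0.055, 0.002]
contact_force: [-0.1, -0.9, 0.2]
grip_width: 0.607
grasp_force: 0.0
```

Request:
drive_tool:
  commands:
    - [100, 0, 0.2, 0, 0, 0, 0]
    - [100, 0, 0.4, 0, 0, 0, 0]
    - [100, 0, 0.5, 0, 0, 0, 0]
    - [100, 0, 0.5, 0, 0, 0, 0]
    - [100, 0, 0.5, 0, 0, 0, 0]

```text
t: 25.85
ee_pos: [558.6, -92.1, 236.3]
orientation: [3.141, 0.055, 0.001]
contact_force: [-0.7, 0.6, -0.4]
grip_width: 0.608
grasp_force: 0.0
```

```bash
python3 - <<'E'
from h import *
a=env.snapshot("top")[110:290,160:360][...,::-1];b=env.snapshot("side")[220:400,150:350][...,::-1]
cv2.imwrite("pics/fin.png",cv2.resize(np.hstack([a,b]),None,fx=2,fy=2,interpolation=cv2.INTER_CUBIC))
E
```

```text
(no output)
```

View pics/fin.png

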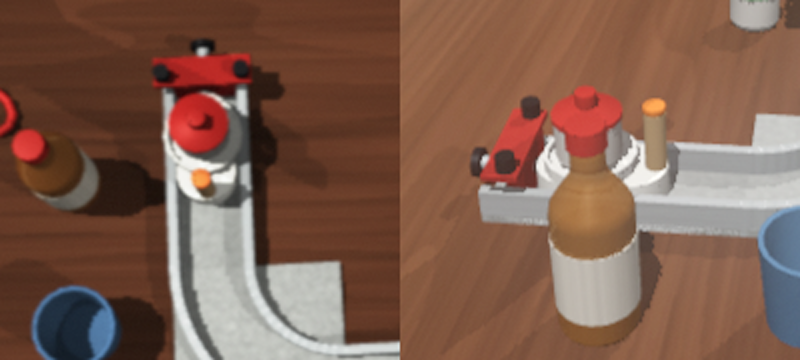

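The carrier is home at the stop and straight in the exit leg. The pot is upright in its seat (lid at about (199,122)) and the bystanders haven't moved. Handing in.

```bash
python3 -c "
from rig import env
print(env.close_job())"
```

```text
the job is handed in; nothing more can be done
None
```

The job is handed in at about 26 s: the red-lidded pot sits in the carrier's seat, and the carrier was pressed home on the stop's screw (wrist force peaked at about 7 N) and released, with the other three items left alone; the judge's verdict was not shown.

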